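# Put the measured guide bushes back into their nests

### The job

Measuring is finished: put each of the four round steel guide bushes (the tubes with a bore) back into the wooden nest of its own size, largest bush in the largest nest and so on down to the smallest, standing upright and flat on the nest's floor. Set the bushes down, do not drop or knock them. Leave the solid slug and the square block with a bore standing where they are.

Things in the scene. Friction and masses are not known exactly. Their poses are not given: they have to be found in the camera images.
- bush_largest_center (a point): Centre (on the axis, half-way up) of the largest guide bush: a loose upright plain steel tube, outside diameter 62 mm, bore 40 mm right through, height 44 mm, about 610 g. Stands on the bench; z is its axis.
- nest_largest: Nest of the 62 mm bush: a fixed shallow round dish of pale wood with a grey felt floor, inside diameter 78 mm, outside 86 mm, floor 4 mm and rim 8 mm above the bench. Origin: centre of its underside, on the bench; z up.
- bush_second_center (a point): Centre (on the axis, half-way up) of the second largest guide bush: a loose upright plain steel tube, outside diameter 51 mm, bore 32 mm right through, height 42 mm, about 410 g. Stands on the bench; z is its axis.
- nest_second: Nest of the 51 mm bush: a fixed shallow round dish of pale wood with a grey felt floor, inside diameter 67 mm, outside 75 mm, floor 4 mm and rim 8 mm above the bench. Origin: centre of its underside, on the bench; z up.
- bush_third_center (a point): Centre (on the axis, half-way up) of the third largest guide bush: a loose upright plain steel tube, outside diameter 40 mm, bore 25 mm right through, height 40 mm, about 240 g. Stands on the bench; z is its axis.
- nest_third: Nest of the 40 mm bush: a fixed shallow round dish of pale wood with a grey felt floor, inside diameter 56 mm, outside 64 mm, floor 4 mm and rim 8 mm above the bench. Origin: centre of its underside, on the bench; z up.
- bush_smallest_center (a point): Centre (on the axis, half-way up) of the smallest guide bush: a loose upright plain steel tube, outside diameter 29 mm, bore 17 mm right through, height 38 mm, about 130 g. Stands on the bench; z is its axis.
- nest_smallest: Nest of the 29 mm bush: a fixed shallow round dish of pale wood with a grey felt floor, inside diameter 45 mm, outside 53 mm, floor 4 mm and rim 8 mm above the bench. Origin: centre of its underside, on the bench; z up.
- slug_center (a point): Centre (half-way up) of the solid slug: a loose upright steel cylinder without a bore, diameter 46 mm, height 40 mm. Not a guide bush; stays where it is.
- square_block_center (a point): Centre (half-way up) of the square block: a loose steel block 46 x 46 mm, 40 mm high, with a 25 mm bore. Not a round bush; stays where it is. x and y are its sides.
Not all that is in view belongs to the job. Leave any orange look-alike of the nest_largest alone.

How it is judged:
By the outcome, as a careful person would: the job done as asked, in the order asked, and still so for the second after the job is handed in, with the robot touching nothing.
It also fails if it takes over 109 s, if anything falls off the work surface, if the arm or the gripper's body presses on something with over 40 N, if the wrist force passes 120 N, or if a joint passes its speed limit or range.

### The arm

A 6-joint arm with a two-finger parallel gripper is mounted at the origin on the work surface. World frame = base frame: x ahead of the robot, y to its left, z up, the work surface at z = 0. Lengths are in m, angles in rad, forces in N, time in s.
With the tool pointing down it reaches from about 0.35 to 0.925 m from the base axis. Payload 6.4 kg.
Tool frame: the origin (TCP) lies midway between the tips of the shut fingers; the grasp point (between the pads) lies 19 mm behind it; z points along the fingers, y is the direction in which the jaws open and shut (so a half turn about z gives the same grasp; the last joint's range is limited). The gripper opens to 85 mm and grips with 20 to 120 N. Pads are 22 mm wide; open, the fingers measure 114 mm over their backs; the gripper's body (76 mm by 85 mm) begins 54 mm behind the grasp point. The pads swing forward as they close: fully open they stand 13 mm farther back than shut.
Start: joints at [0.927, 0.245, 1.558, -0, 1.339, -0.174], TCP at [0.294, 0.58, 0.231] pointing down, gripper open.
Joint ranges: [-3.13, 3.13], [-1.02, 2.26], [0.13, 2.54], [-0.95, 4.09], [0.21, 2.88], [-2.74, 2.74]. Speed limits (rad/s): [2.57, 2.57, 3.14, 3.14, 3.14, 3.14].

### API

Orientations are given as a rotation vector (axis times angle).
In Python, from plant import bot, eoat, planner, sensors, optics, job_done, models gives the robot as it stands. Calls block until the motion is done:
- bot.goto(position, orientation): joint-space move of the TCP to a pose.
- bot.servo_line(position, rotation=None, speed=0.15, threshold=None): straight line of the TCP; rotation=None keeps the orientation; speed is the mean speed in m/s. With threshold (N) it stops when the force on the tool has changed by that much, and returns True; else False.
- bot.move_j(angles): joint-space move.
- eoat.command_gripper(opening, strength=None): finger opening in m; strength is the grip in N (None keeps the last); returns when the fingers have stopped.
- bot.sleep(seconds).
- planner.solve_ik(position, orientation): joint angles nearest the present ones, or None.
- sensors.sense(): the state.
- optics.capture(name): name is "side" or "top" or "wrist"; returns the picture (480x640x3 uint8, red, green, blue); there is no depth.
- optics.camera_info(name): a dict with "mtx" (3x3 intrinsics, pixels), "dist_coeffs" ([k1, k2, p1, p2, k3] as OpenCV has them; the pictures are not rectified), "camera_from_world" (4x4, takes a point from world to camera coordinates). Camera axes: x right, y up, looking along -z (the intrinsics and any distortion apply to the point x, -y, -z); pixel columns grow to the right and rows downward; lengths in m; the calibration is good to about 2 mm. A picture is of the moment at which its call begins: read the wrist's pose just before it. camera_info takes no time and is no camera call; for the wrist camera it gives the pose at the moment of the call.
A pose or a line that the arm cannot do raises bot.PlanningError and nothing moves.
- job_done(): hands the job in, once; it reports no verdict.
Trained networks look in the newest picture that a camera, given by its name, has taken for a name from the list of things; names that differ only in an ending like _2 or _b are one class to them, and where a whole thing is asked for, a point or a joint stands for the part that bears it (a point fixed in the world has none). Each returns a list of dicts, best first, with "confidence" (0 to 1); they miss things now and then, are a little off and sometimes report something else, mostly with a low value. They report only what shows in the picture. A call takes as long as a camera call. They do not tell look-alikes from the thing itself.
- models.find_in(name, camera): "location" ([x, y, z] in m, in the coordinates of the camera as it stood for that picture, good to about 4 mm: the middle of the surface that is visible of it).
- models.mark_of(name, camera): "location" ([x, y, z] in m, in the coordinates of the camera as it stood for that picture, good to about 4 mm: a listed point, or the origin of a listed thing).
The state is a dict: "time": time; "joint_pos": joint angles; "joint_velocities": joint speeds; "tau": joint torques, N m; "tcp_pos": TCP position; "tool_rot": TCP orientation; "wrist_force": force on the tool from outside, world axes, zero at the start; "moment": the same for the moment, N m; "finger_gap": finger opening in m.
Only numpy, scipy, OpenCV 4.12 (cv2) and the standard library are available. Lean on these libraries where they do the work, as an engineer would, in place of code of your own. Each camera call takes 0.05 s, during which the arm holds its last target. There are 200 camera calls.

## Working session

There is one attempt and no reset: what is moved stays moved. The work goes in short steps, each a Python script; the robot and the scene stay as the last script left them, time stands still between calls to the robot, and variables do not carry over. Pictures are saved under pics/ and viewed, about 12 in all and at most 16, crops included, and the job is handed in when it is done.

```bash
mkdir -p pics; ls
cat > h.py <<'E'
import numpy as np, cv2
from plant import bot, eoat, planner, sensors, optics, job_done, models
def to_world(p,cam,T=None):
    T=optics.camera_info(cam)["camera_from_world"] if T is None else T
    return (np.linalg.inv(np.array(T))@np.r_[p,1])[:3]
def ray(uv,cam,z,T=None):
    """pixel -> world point at height z"""
    c=optics.camera_info(cam); T=np.array(c["camera_from_world"] if T is None else T)
    x,y=cv2.undistortPoints(np.array([[uv]],float),np.array(c["mtx"]),np.array(c["dist_coeffs"]))[0,0]
    Ti=np.linalg.inv(T); d=Ti[:3,:3]@[x,-y,-1]; o=Ti[:3,3]
    return o+d*(z-o[2])/d[2]
def proj(P,cam,T=None):
    c=optics.camera_info(cam); T=np.array(c["camera_from_world"] if T is None else T)
    q=T@np.r_[P,1]; q=np.array([[q[0],-q[1],-q[2]]])
    return cv2.projectPoints(q,np.zeros(3),np.zeros(3),np.array(c["mtx"]),np.array(c["dist_coeffs"]))[0][0,0]
def snap(cam,fn):
    im=optics.capture(cam); cv2.imwrite("pics/"+fn,im[:,:,::-1]); return im
E
python3 - <<'E'
from h import *
snap("top","top1.png"); snap("side","side1.png")
names=["bush_largest_center","nest_largest","bush_second_center","nest_second","bush_third_center","nest_third","bush_smallest_center","nest_smallest","slug_center","square_block_center"]
for n in names:
    for r in models.mark_of(n,"top"):
        w=to_world(r["location"],"top"); print(n,w.round(3),proj(w,"top").round(),round(r["confidence"],2))
s=sensors.sense(); print(s["time"],s["tool_rot"],s["finger_gap"]); c=optics.camera_info("top"); print(c)
E
```

```text
pics
bush_largest_center [0.684 0.133 0.02 ] [238. 160.] 0.79
nest_largest [ 0.425 -0.271  0.001] [406. 275.] 0.95
bush_second_center [ 0.673 -0.122  0.019] [345. 168.] 0.84
nest_second [ 0.57   0.201 -0.001] [207. 208.] 0.67
bush_third_center [ 0.429 -0.008  0.019] [294. 270.] 0.67
nest_third [0.437 0.257 0.002] [179. 263.] 0.83
bush_smallest_center [0.549 0.068 0.017] [262. 217.] 0.52
nest_smallest [ 0.438 -0.142 -0.002] [351. 268.] 0.72
slug_center [ 0.556 -0.342  0.021] [438. 220.] 0.72
square_block_center [ 0.551 -0.212  0.016] [383. 220.] 0.93
square_block_center [ 0.427 -0.27   0.001] [406. 275.] 0.31
0.6 [7.31153652e-01 3.05532505e+00 3.80244747e-06] 0.08531983078667714
{'mtx': array([[446.00177636,   0.        , 313.11334556],
       [  0.        , 446.00177636, 239.71826948],
       [  0.        ,   0.        ,   1.        ]]), 'dist_coeffs': array([-0.07449649,  0.        ,  0.        ,  0.        ,  0.        ]), 'camera_from_world': array([[ 0.02874746, -0.99911802,  0.03060672, -0.06556401],
       [ 0.9886831 ,  0.03293077,  0.14636017, -0.4947717 ],
       [-0.14723899,  0.02605286,  0.98875777, -0.96774151],
       [ 0.        ,  0.        ,  0.        ,  1.        ]])}
```

Run:
```python
import cv2
im=cv2.imread("pics/top1.png")[120:330,130:490]; cv2.imwrite("pics/top1c.png",cv2.resize(im,None,fx=2.2,fy=2.2,interpolation=cv2.INTER_CUBIC))
```

```text
(no output)
```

View pics/top1c.png

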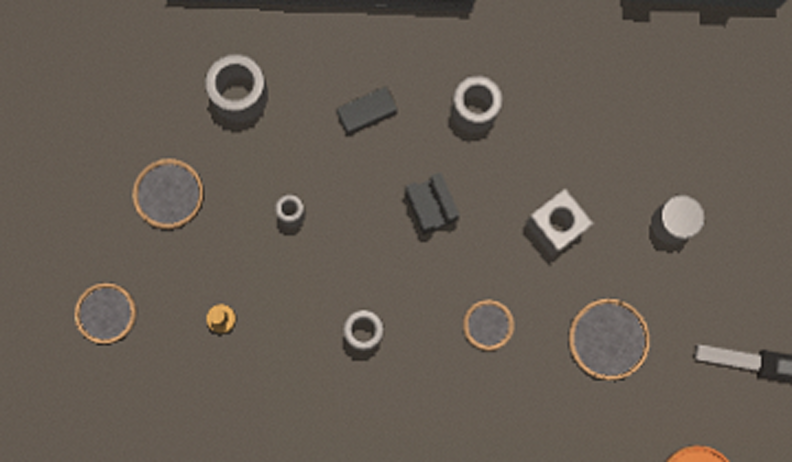

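View pics/side1.png

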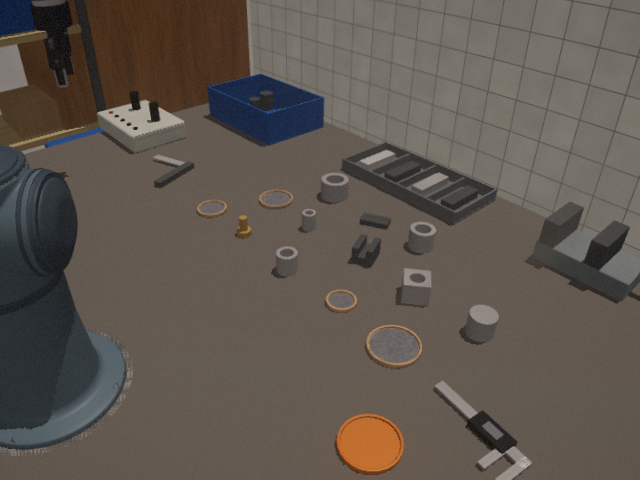

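Both views agree with the networks: four bushes, four wood rings, the slug and the block. The orange dish lies apart at the bottom of the side view, around (370,442). Next I'll refine the centres from the top picture.

```bash
cat > refine.py <<'E'
from h import *
B=dict(largest=([.684,.133],.044,62),second=([.673,-.122],.042,51),third=([.429,-.008],.040,40),smallest=([.549,.068],.038,29))
N=dict(largest=([.425,-.271],86),second=([.57,.201],75),third=([.437,.257],64),smallest=([.438,-.142],53))
def fit(im,cam,xy,z,od,kind,T=None):
    u=proj([*xy,z],cam,T); hsv=cv2.cvtColor(im,cv2.COLOR_RGB2HSV).astype(int)
    r=np.hypot(*(proj([xy[0],xy[1]+od/2000,z],cam,T)-u))
    m=(hsv[...,2]>150)&(hsv[...,1]<60) if kind=="b" else (hsv[...,1]>95)&(hsv[...,2]>110)
    yy,xx=np.mgrid[:480,:640]; m&=np.hypot(xx-u[0],yy-u[1])<r*1.5+2
    c,_=cv2.findContours(m.astype(np.uint8),cv2.RETR_EXTERNAL,cv2.CHAIN_APPROX_NONE)
    if not c: return None
    pts=cv2.convexHull(np.vstack(c)); (cx,cy),(a,b),_=cv2.fitEllipse(pts) if len(pts)>5 else cv2.minAreaRect(pts)
    return ray([cx,cy],cam,z,T)[:2],(round(a+1,1),round(b+1,1),round(2*r,1))
if __name__=="__main__":
    im=cv2.imread("pics/top1.png")[:,:,::-1].copy()
    for k,(xy,h,od) in B.items(): print("b",k,fit(im,"top",xy,h,od,"b"))
    for k,(xy,od) in N.items(): print("n",k,fit(im,"top",xy,.008,od,"n"))
    for k,(xy,h,od) in B.items():
        for w in (xy,N[k][0]): print(k,planner.solve_ik([*w,.15],[0,np.pi,0]) is not None,planner.solve_ik([*w,.004],[0,np.pi,0]) is not None)
E
python3 refine.py
```

```text
b largest (array([0.68201453, 0.13220088]), (25.3, 26.8, np.float64(26.9)))
b second (array([ 0.6742421 , -0.12301361]), (20.9, 22.2, np.float64(22.0)))
b third (array([ 0.42853187, -0.01146098]), (17.6, 17.8, np.float64(18.0)))
b smallest (array([0.55147862, 0.06920641]), (11.8, 12.8, np.float64(12.8)))
n largest (array([ 0.42822509, -0.26965537]), (36.8, 37.9, np.float64(36.8)))
n second (array([0.56861796, 0.20215087]), (31.8, 32.8, np.float64(31.9)))
n third (array([0.43893226, 0.25972715]), (27.8, 29.1, np.float64(27.6)))
n smallest (array([ 0.43972562, -0.14154452]), (23.4, 23.7, np.float64(22.9)))
largest True True
largest True True
second True True
second True True
third True True
third True True
smallest True True
smallest True True
```

Run:
```python
from refine import *
bot.goto([.682,.132,.16],[0,np.pi,0])
T=optics.camera_info("wrist")["camera_from_world"]; im=snap("wrist","w1.png")
print(fit(im,"wrist",[.682,.132],.044,62,"b",T), proj([.682,.132,.044],"wrist",T))
for r in models.mark_of("bush_largest_center","wrist"): print(to_world(r["location"],"wrist",T),r["confidence"])
s=sensors.sense(); print(s["time"],s["tcp_pos"],s["wrist_force"])
```

```text
(array([0.68273448, 0.13342295]), (75.5, 79.5, np.float64(80.3))) [317.11263789 236.05286805]
[0.68288688 0.13301042 0.0201025 ] 0.8
2.8417 [0.68182469 0.13297615 0.16020677] [-0.38356296 -0.1267677   0.43125023]
```

View pics/w1.png

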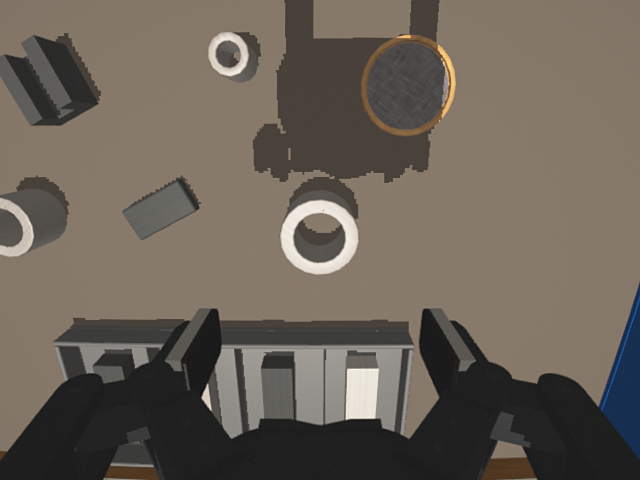

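The wrist view shows the largest bush at (319,237) between the open fingers, agreeing with the top view to about 1 mm. I'll pick and place it.

```bash
cat > pp.py <<'E'
from refine import *
D=[0,np.pi,0]; H=.13
Bx=dict(largest=[.682,.132],second=[.674,-.123],third=[.4285,-.0115],smallest=[.5515,.069])
Nx=dict(largest=[.428,-.270],second=[.5686,.202],third=[.439,.2597],smallest=[.4397,-.1415])
ZP=dict(largest=.004,second=.006,third=.007,smallest=.008)
def rep(t):
    s=sensors.sense(); print(t,round(s["time"],1),s["tcp_pos"].round(4),"F",np.round(s["wrist_force"],1),"gap",round(s["finger_gap"],4)); return s
def pick(k,force=50):
    xy,h,od=Bx[k],B[k][1],B[k][2]
    bot.goto([*xy,H],D); bot.sleep(.15)
    T=optics.camera_info("wrist")["camera_from_world"]; f=fit(optics.capture("wrist"),"wrist",xy,h,od,"b",T)
    print(k,"wrist fit",f)
    if f and np.hypot(*(f[0]-xy))<.008: xy=(f[0]+xy)/2
    eoat.command_gripper(min(.085,od/1000+.024))
    bot.servo_line([*xy,ZP[k]+.05],speed=.25); bot.servo_line([*xy,ZP[k]],speed=.08)
    eoat.command_gripper(od/1000-.01,force); s=rep("gripped")
    bot.servo_line([*xy,ZP[k]+.03],speed=.06); bot.servo_line([*xy,H],speed=.25); rep("lifted")
def place(k):
    xy=Nx[k]; bot.goto([*xy,H],D); bot.sleep(.15)
    z=ZP[k]+.004
    bot.servo_line([*xy,z+.03],speed=.2); bot.servo_line([*xy,z+.006],speed=.05); bot.sleep(.2); rep("above")
    hit=bot.servo_line([*xy,z-.004],speed=.012,threshold=5); rep(f"down hit={hit}")
    eoat.command_gripper(min(.085,B[k][2]/1000+.012)); rep("open")
    bot.servo_line([*xy,z+.06],speed=.12); bot.servo_line([*xy,H],speed=.3)
E
python3 - <<'E'
from pp import *
pick("largest"); snap("wrist","w2.png")
E
```

```text
largest wrist fit (array([0.68282425, 0.13336858]), (82.3, 88.6, np.float64(89.4)))
gripped 5.1 [0.6833 0.1325 0.0053] F [-0.7 -0.1  5.2] gap 0.0617
lifted 6.3 [0.6817 0.1326 0.129 ] F [ 0.  -0.1 -6.3] gap 0.0616
```

View pics/w2.png

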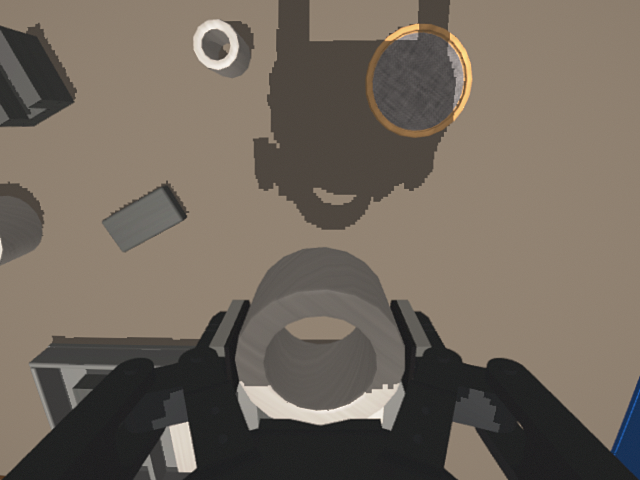

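The bush is held centred and upright between the pads, and the weight reading (6.3 N) fits. Placing it.

Run:
```python
from pp import *
place("largest"); snap("wrist","w3.png"); rep("end")
```

```text
above 9.6 [ 0.4282 -0.2702  0.0143] F [ 0.8 -0.2 -5.8] gap 0.0615
down hit=True 10.2 [ 0.428  -0.27    0.0093] F [-0.8  1.1  5.8] gap 0.0613
open 10.4 [ 0.4267 -0.2686  0.0077] F [-0.4  0.4  0.9] gap 0.074
end 11.5 [ 0.4275 -0.2695  0.1291] F [-0.5  0.5 -1.3] gap 0.0742
```

View pics/w3.png

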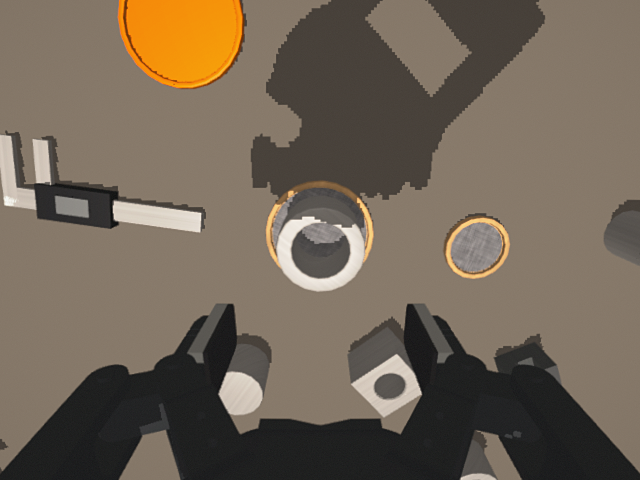

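The largest bush stands upright in its nest (ring around (320,230)), and contact came exactly 4 mm above the pick height. On to the second and third.

Run:
```python
from pp import *
T=optics.camera_info("wrist")["camera_from_world"]; im=optics.capture("wrist")
print("chk",fit(im,"wrist",Nx["largest"],.048,62,"b",T)[0],fit(im,"wrist",Nx["smallest"],.008,53,"n",T))
pick("second"); place("second"); snap("wrist","w4.png"); rep("end")
```

```text
chk [ 0.41980519 -0.26928058] (array([ 0.43940269, -0.14270565]), (61.4, 68.4, np.float64(64.0)))
second wrist fit (array([ 0.67470096, -0.12224865]), (68.1, 72.4, np.float64(73.2)))
gripped 14.6 [ 0.6752 -0.1231  0.0072] F [-1.7 -0.7  4. ] gap 0.0496
lifted 15.8 [ 0.6737 -0.1224  0.129 ] F [-1.5  0.  -5.8] gap 0.05
above 18.7 [0.5689 0.2021 0.0164] F [ 0.1  0.1 -4.7] gap 0.0498
down hit=True 19.2 [0.5686 0.202  0.0112] F [-1.5  0.   4.8] gap 0.0501
open 19.5 [0.5666 0.2017 0.0091] F [-0.3  0.4  0.2] gap 0.0629
end 20.5 [0.5681 0.2019 0.1293] F [-0.4  0.3 -0.3] gap 0.063
```

View pics/w4.png

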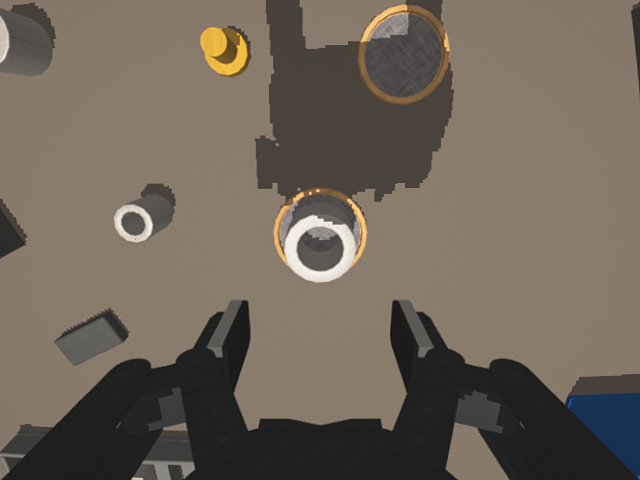

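The second bush is in its nest (ring around (320,232)) with a clear gap all round. Continuing with the other two, then a top-view check.

Run:
```python
from pp import *
pick("third"); place("third"); snap("wrist","w5.png")
pick("smallest"); place("smallest"); snap("wrist","w6.png")
bot.goto([.35,.45,.25],D); rep("end"); im=snap("top","top2.png")
for k in B:
    print(k,"bush-nest mm",(1e3*(fit(im,"top",Nx[k],B[k][1]+.004,B[k][2],"b")[0]-Nx[k])).round(1))
c=im[120:330,130:490,::-1]; cv2.imwrite("pics/top2c.png",cv2.resize(c,None,fx=2.2,fy=2.2,interpolation=cv2.INTER_CUBIC))
a=cv2.imread("pics/w5.png");b=cv2.imread("pics/w6.png"); cv2.imwrite("pics/w56.png",cv2.resize(np.hstack([a,b]),(800,300)))
```

```text
third wrist fit (array([ 0.42894745, -0.01013585]), (53.3, 56.3, np.float64(57.1)))
gripped 23.5 [ 0.4294 -0.0111  0.0079] F [-1.4 -0.3  4.9] gap 0.0388
lifted 24.7 [ 0.4281 -0.0107  0.129 ] F [-0.6  1.4 -3.7] gap 0.0389
above 27.3 [0.4393 0.2598 0.0173] F [ 0.8  1.2 -2. ] gap 0.0391
down hit=True 27.8 [0.439  0.2597 0.0119] F [-1.1 -0.1  4.9] gap 0.0386
open 28.1 [0.4378 0.2593 0.0108] F [-0.5 -0.7 -0.4] gap 0.0523
smallest wrist fit (array([0.55234653, 0.07060565]), (38.2, 40.6, np.float64(41.1)))
gripped 32.0 [0.5526 0.0697 0.0089] F [-1.2 -1.6  3.8] gap 0.0279
lifted 33.2 [0.5516 0.0698 0.1297] F [-0.5  0.4 -2. ] gap 0.0283
above 35.7 [ 0.4399 -0.1417  0.0183] F [-0.1 -0.9 -1.1] gap 0.0278
down hit=True 36.3 [ 0.4397 -0.1415  0.0129] F [-0.5 -0.5  3.8] gap 0.0279
open 36.5 [ 0.4388 -0.141   0.012 ] F [ 0.3 -0.6  0.1] gap 0.041
end 39.8 [0.3506 0.4493 0.2497] F [ 0.3 -0.1  0.5] gap 0.0412
largest bush-nest mm [-0.3  0.6]
second bush-nest mm [-0.7  0.1]
third bush-nest mm [-1.1 -0.4]
smallest bush-nest mm [-0.7  0.1]
```

View pics/top2c.png

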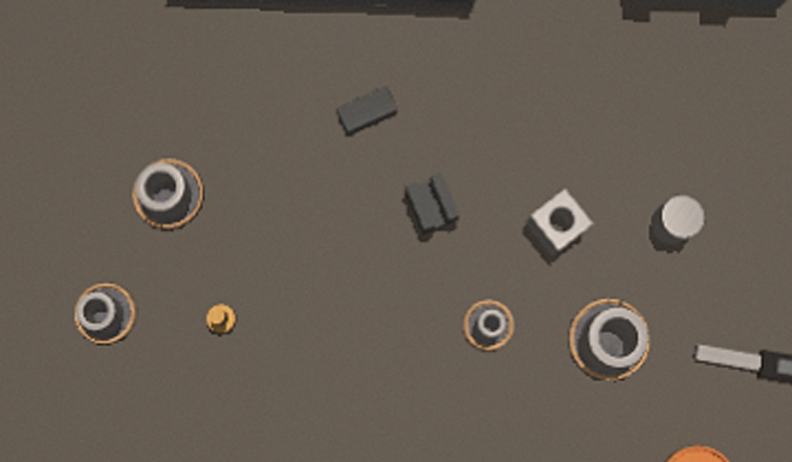

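View pics/w56.png

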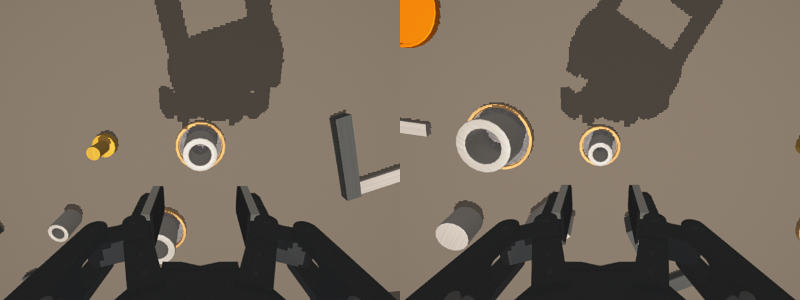

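All four bushes stand centred in their nests (within about 1 mm), and the slug and block haven't moved. Handing in.

```bash
python3 -c "
from h import *
print(job_done())"
```

```text
the job is handed in; nothing more can be done
None
```

All four guide bushes are back in the nests of their own size, placed in order from largest to smallest. The job was handed in at about 40 s of robot time. I set each one down at low speed until it touched. The touch came about 4 mm above its pick height, which matches the nest floor.

- **Placement:** the last top view shows all four upright and within about 1.2 mm of their nest centres, with 8 mm of clearance all round. The slug, the square block and the orange dish look unmoved in the pictures; I did not measure them again.
- **One disagreement:** a wrist-camera fit of the largest bush after placing read about 8 mm off in x. I think the bright wooden rim spoiled that fit. The later top-view fit (0.7 mm off) and the pictures did not confirm it.

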